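# Close up a row of loaf tins against the bench stop

## Task

Push the two loaf tins along the bench into a closed row in the L-shaped metal stop: each with a long side flat against the long back rail, one tin's end against the short end stop and the other tin's end against the first tin (either order will do). Only push them along the bench with the fingers, never pick up, lift or tip a tin, and leave everything else on the bench where it is.

Things in the scene. Friction and masses are not known exactly. Their poses are not given: they have to be found in the camera images.
- stop: Fixed L-shaped aluminium stop, bars 20 thick, 34 high (mm). Origin: inner corner at bench level. +y runs 520 along the inner face of the long back rail (plane x = 0), towards the robot's left; +x points away from the robot through the rail. The short end stop (inner face y = 0) reaches 110 along -x. The tins belong on the -x, +y side
- long_tin: open-topped straight-sided empty steel loaf tin, about 250 g, 150 long x 80 wide x 55 high (mm), walls 3; slides at a few N. Origin at the centre of its underside, at bench level; its y axis runs along its length, x across its width, z up. Starts on the robot's side of the rail, its long side roughly along it; which tin is nearer the end stop varies
- short_tin: open-topped straight-sided empty steel loaf tin, about 250 g, 120 long x 80 wide x 55 high (mm), walls 3; slides at a few N. Origin at the centre of its underside, at bench level; its y axis runs along its length, x across its width, z up. Starts on the robot's side of the rail, its long side roughly along it; which tin is nearer the end stop varies
- nozzle: small steel piping nozzle, an upright cone 30 across and 45 high, standing on the robot's side of the gap between the tins (mm). Bystander: leave it alone. Origin at the centre of its underside
- cutter: round steel pastry cutter, an open ring 70 across and 40 high (mm). Bystander: leave it alone. Origin at the centre of its underside
- oil: upright amber glass oil bottle, 60 across and 170 high, outside the end stop (mm). Bystander: leave it alone. Origin at the centre of its underside
- scraper: flat bench scraper, steel blade 100 x 120 with a wooden bar handle, about 20 high (mm). Bystander: leave it alone. Origin at the centre of its underside
- jar: glass jar with a steel lid, 68 across and 75 high, on the blue tray beyond the rail (mm). Bystander: leave it alone. Origin at the centre of its underside
- bowl: small steel bowl, 100 across and 45 high, on the blue tray beyond the rail (mm). Bystander: leave it alone. Origin at the centre of its underside
Not all that is in view belongs to the job. Leave any green or turquoise look-alike of the short_tin alone.

How it is judged (in metres and radians):
At the end, for the whole second after the job is handed in: Both tins stand flat on the bench at rest, long sides along the back rail within 0.06 rad and with a mean gap to it of at most 7 mm; the first tin's end is within 8 mm of the end stop, and the second tin's end within 8 mm of the first tin's (x of long_tin in the frame of stop between -0.047 and -0.035 m and angle between the y axis of each of long_tin, short_tin and the y axis of stop, either way round below 0.06 rad and height (world z) of each of long_tin, short_tin below 0.005 m and angle between each of long_tin, short_tin's own z axis and vertical below 0.05 rad and linear speed of each of long_tin, short_tin below 0.01 m/s and angular speed of each of long_tin, short_tin below 0.05 rad/s and x of short_tin in the frame of stop between -0.047 and -0.035 m and ((y of long_tin in the frame of stop between 0.071 and 0.083 m and y of short_tin in the frame of stop between 0.206 and 0.224 m and horizontal distance between long_tin and short_tin below 0.143 m) or (y of short_tin in the frame of stop between 0.056 and 0.068 m and y of long_tin in the frame of stop between 0.191 and 0.209 m and horizontal distance between short_tin and long_tin below 0.143 m))); the robot touches nothing.
It fails at once if the long tin is lifted (over 10 mm) or tipped (over 0.2 rad) (height (world z) of long_tin above 0.01 m or angle between long_tin's own z axis and vertical above 0.2 rad).
It fails at once if the short tin is lifted (over 10 mm) or tipped (over 0.2 rad) (height (world z) of short_tin above 0.01 m or angle between short_tin's own z axis and vertical above 0.2 rad).
It fails at once if a bystander is shifted more than 30 mm or knocked over (distance of any of nozzle, cutter, oil, scraper, jar, bowl from where it was at the start of the episode above 0.03 m or angle between any of oil, jar, nozzle, bowl's own z axis and vertical above 0.5 rad).
It also fails if it takes over 72 s, if anything falls off the work surface, if the arm or the gripper's body presses on something with over 40 N, if the wrist force passes 120 N, or if a joint passes its speed limit or range.

## Robot

A 6-joint arm with a two-finger parallel gripper is mounted at the origin on the work surface. World frame = base frame: x ahead of the robot, y to its left, z up, the work surface at z = 0. Lengths are in mm, angles in rad, forces in N, time in s.
With the tool pointing down it reaches from about 325 to 875 mm from the base axis. Payload 4.4 kg.
Tool frame: the origin (TCP) lies at the very end of the fingers, on their centre line; the grasp point (between the pads) lies arm.pinch_z behind it (arm.pinch_z is the distance from the TCP to the grasp point, in mm); z points along the fingers, y is the line along which they close (so a half turn about z gives the same grasp; the last joint's range is limited). The gripper opens to 85 mm and grips with 20 to 120 N. Pads are 22 mm wide; open, the fingers measure 114 mm over their backs; the gripper's body (76 mm by 85 mm) begins 54 mm behind the grasp point. The pads swing forward as they close: fully open they stand 13 mm farther back than shut.
Start: joints at [1.012, 0.207, 1.542, -0, 1.393, -0.15], TCP at [228.577, 527.617, 199.182] pointing down, gripper open.
Joint ranges: [-2.73, 2.73], [-0.86, 2.22], [0.23, 2.46], [-1.11, 4.25], [0.08, 2.63], [-2.82, 2.82]. Speed limits (rad/s): [2.79, 2.79, 3.14, 3.14, 3.14, 3.14].

## Interface

Orientations are given as a unit quaternion [x, y, z, w].
In Python, from rig import arm gives the robot as it stands.
- The arm moves only by the tool send_rows, never from a script. Its argument "increments" is text: rows parted by semicolons, each of 4 numbers parted by spaces: the shift along the tool's x, y, z in cm, then the turn about the tool's z in rad. A call has 1 to 12 rows; each row is the pose to reach, as a shift and turn from the pose commanded when the call began, along the tool's axes at that moment; what a row does not reach only later rows make up. A row lasts 1/12 s, in which the tool goes at most 41.7 mm and 7.16 degrees, less where a joint would pass 70% of its speed; a pose out of reach is approached as far as the arm can. A call with a gripper value outside its range is refused whole. "claw" is the gripper's target within -1 to 1 (fully open at 1, half-way at 0, shut at -1), set as the call begins (left out, the last holds). The fingers move at their own pace and stop on an object; the grip force is fixed at half the most. Time passes only in rows, so rows that repeat a pose let the fingers close. It gives the time, the measured TCP pose, the force, the opening and the grip force at its end, in the units of the state.
- arm.read_state(): the state, without advancing time (a new reading comes with each control period).
- arm.read_camera(name): name is "scene" or "side" or "wrist"; returns the picture (400x640x3 uint8, red, green, blue); there is no depth.
- arm.get_calibration(name): a dict with "intrinsics" (3x3 intrinsics, pixels), "rvec" (rotation vector, rad) and "tvec" (3), from world to camera coordinates, as OpenCV has them. Camera axes: x right, y down, z forward; pixel columns grow to the right and rows downward; lengths in mm; the calibration is good to about 2 mm. A picture is of the moment at which its call begins: read the wrist's pose just before it. get_calibration takes no time and is no camera call; for the wrist camera it gives the pose at the moment of the call.
- arm.sign_off(): hands the job in; it is judged then, once.
Trained networks look in the newest picture that a camera, given by its name, has taken for a name from the list of things; names that differ only in an ending like _2 or _b are one class to them, and where a whole thing is asked for, a point or a joint stands for the part that bears it (a point fixed in the world has none). Each returns a list of dicts, best first, with "p" (0 to 1); they miss things now and then, are a little off and sometimes report something else, mostly with a low value. They report only what shows in the picture. A call takes as long as a camera call. They do not tell look-alikes from the thing itself.
- arm.search_frame(camera, label): "pixel" ([column, row] in pixels, amid what is visible of it).
The state is a dict: "time": time; "joint_pos": joint angles; "joint_vel": joint speeds; "joint_torque": joint torques, N m; "tcp_pos": TCP position; "eef_rot": TCP orientation; "ft_force": force on the tool from outside, world axes, zero at the start; "ft_torque": the same for the moment, N m; "gripper_width": finger opening in mm; "finger_force": force on a finger pad.
Only numpy, scipy, OpenCV 4.12 (cv2) and the standard library are available. Lean on these libraries where they do the work, as an engineer would, in place of code of your own. Each camera call takes 0.05 s, during which the arm holds its last target. There are 200 camera calls.

## Working session

There is one attempt and no reset: what is moved stays moved. The work goes in short steps, Python scripts to look and compute and a tool call to move; the robot and the scene stay as the last step left them, time stands still between calls to the robot, and variables do not carry over. Pictures are saved under pics/ and viewed, at most 10 in all, crops included, and the job is handed in when it is done.

Besides the shell and the picture viewer there is one more tool, called after "Request:" as name(argument=value, ...), one argument or row to a line, values as JSON. send_rows: Moves the arm, as the interface text tells. Its arguments: {"type":"object","properties":{"increments":{"type":"string"},"claw":{"type":"number"}},"required":["increments"]}

```bash
ls; mkdir -p pics
python3 - <<'E'
from rig import arm
import cv2
s=arm.read_state();print(s['time'],s['tcp_pos'],s['eef_rot'],s['gripper_width'],arm.pinch_z)
a=arm.read_camera('scene');b=arm.read_camera('side')
cv2.imwrite('pics/scene.png',a[...,::-1]);cv2.imwrite('pics/side.png',b[...,::-1])
for c in('scene','side'):
  for l in('stop','long_tin','short_tin','nozzle','cutter','oil','scraper'):
    print(c,l,[(d['pixel'],round(d['p'],2)) for d in arm.search_frame(c,l)])
print(arm.read_state()['time'])
E
```

```text
pics
0.0 [228.12990372 526.88545802 198.00080122] [ 2.02974890e-01  9.79183254e-01 -1.09309745e-03 -3.92354318e-04] 85.35815728096253 18.700000000000003
scene stop [([330.7, 237.0], 0.62)]
scene long_tin [([367.4, 207.5], 0.87)]
scene short_tin [([260.3, 181.0], 0.94), ([292.2, 213.4], 0.84), ([342.5, 168.9], 0.61)]
scene nozzle [([312.1, 185.5], 0.65)]
scene cutter [([423.0, 190.8], 0.9)]
scene oil [([208.1, 218.7], 0.61)]
scene scraper [([193.7, 185.9], 0.64)]
side stop [([376.4, 203.3], 0.85), ([298.2, 356.1], 0.72)]
side long_tin [([305.8, 174.8], 0.8)]
side short_tin [([214.2, 201.8], 0.95), ([338.3, 224.7], 0.73), ([277.9, 271.5], 0.63)]
side nozzle [([267.6, 220.2], 0.71), ([255.1, 151.6], 0.67)]
side cutter [([255.6, 152.6], 0.61)]
side oil [([414.6, 268.7], 0.86)]
side scraper [([298.2, 359.3], 0.72)]
0.8
```

View pics/scene.png

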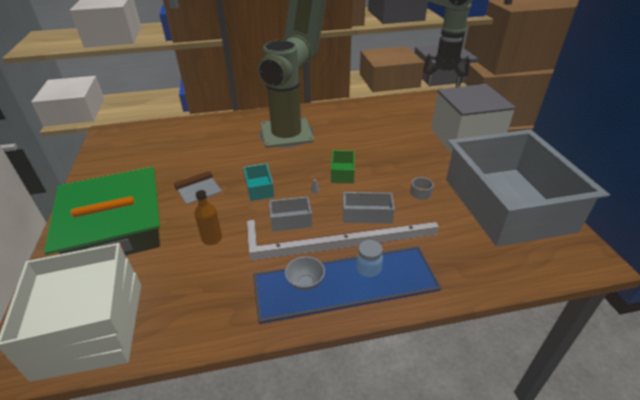

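View pics/side.png

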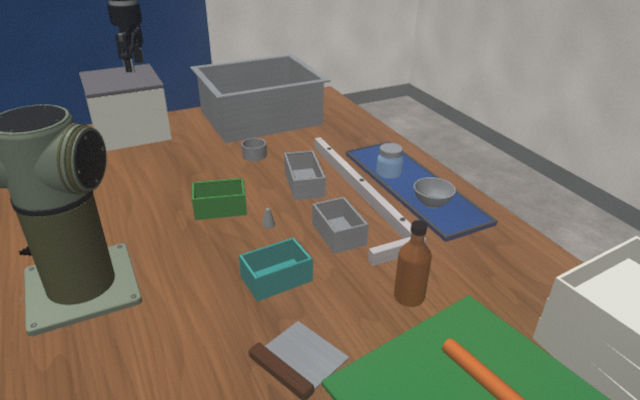

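Scene: grey short tin (291,213), grey long tin (368,207), nozzle (314,186), cutter (422,188), stop corner ~(252,247), oil (208,220). Possible mistakes for short_tin: teal tin (259,181) and green tin (342,169), both look-alikes to leave alone. The grey one at (291,213) is the real short tin; I'll check it in a crop.

```bash
cat > h.py <<'E'
from rig import arm
import cv2,numpy as np
def bp(cam,px,z,cal=None):
    c=cal or arm.get_calibration(cam)
    K=np.array(c['intrinsics'],float);R=cv2.Rodrigues(np.array(c['rvec'],float))[0];t=np.array(c['tvec'],float).ravel()
    o=-R.T@t; d=R.T@np.linalg.inv(K)@np.array([px[0],px[1],1.])
    return (o+d*(z-o[2])/d[2]).round(1)
E
python3 - <<'E'
from h import *
a=cv2.imread('pics/scene.png')[150:262,232:452];b=cv2.imread('pics/side.png')[130:290,190:440]
a=cv2.resize(a,(770,392),interpolation=cv2.INTER_CUBIC)
cv2.imwrite('pics/c1.png',a)
for n,p,z in [('short',(291,213),30),('long',(368,207),30),('nozzle',(314,186),20),('cutter',(422,188),20),('oil',(208,220),80),('teal',(259,181),30),('green',(342,169),30),('corner',(257,246),34),('railend',(437,225),34)]: print(n,bp('scene',p,z))
for n,p,z in [('short',(340,224),30),('long',(305,174),30),('nozzle',(268,217),20),('cutter',(254,149),20),('oil',(412,268),80),('teal',(276,268),30),('green',(219,198),30),('railend',(315,141),34)]: print('side',n,bp('side',p,z))
E
```

```text
short [529.4 -56.4  30. ]
long [553.6 177.3  30. ]
nozzle [400.8  39.4  20. ]
cutter [489.5 380.8  20. ]
oil [ 565.  -292.2   80. ]
teal [ 346.3 -135.7   30. ]
green [340.8 149.6  30. ]
corner [ 649.4 -168.8   34. ]
railend [678.4 345.4  34. ]
side short [529.4 -64.3  30. ]
side long [553.7 171.1  30. ]
side nozzle [401.3  42.8  20. ]
side cutter [490.6 378.1  20. ]
side oil [ 547.  -304.9   80. ]
side teal [ 345.7 -142.2   30. ]
side green [321.1 152.6  30. ]
side railend [657.6 326.6  34. ]
```

View pics/c1.png

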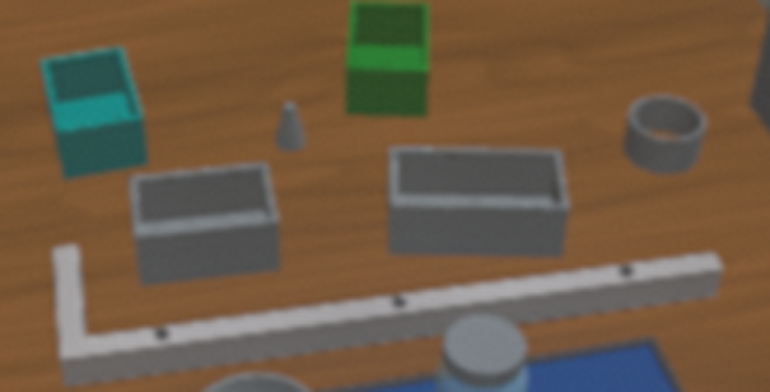

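The crop confirms the two plain grey steel tins: short at (203,222) and long at (478,200), with the rail's inner top edge from (83,337) to (715,254). Teal and green stand nearer the robot.

Run:
```python
from h import *
f=lambda p,z:bp('scene',(232+(p[0]+.5)/3.5-.5,150+(p[1]+.5)/3.5-.5),z)[:2]
for n,ps in (('short',[(131,178),(266,166),(275,217),(135,234)]),('long',[(388,148),(563,152),(567,205),(389,205)])):
    q=np.array([f(p,55) for p in ps],float);print(n,q.tolist(),q.mean(0),cv2.minAreaRect(q.astype(np.float32)))
q=[f(p,34) for p in [(53,248),(76,246),(83,337),(715,254),(720,266),(62,357)]];print([list(x) for x in q])
d=q[3]-q[2];print('rail ang',np.arctan2(-d[0],d[1]),np.hypot(*d))
```

```text
short [[486.5, -115.5], [496.1, 1.5], [564.4, -3.5], [560.0, -120.4]] [526.75  -59.475] ((527.1539916992188, -59.39026641845703), (117.37944793701172, 73.66315460205078), 86.18592071533203)
long [[495.1, 111.5], [534.6, 260.0], [603.4, 239.1], [570.4, 93.2]] [550.875 175.95 ] ((550.8899536132812, 176.99130249023438), (153.62783813476562, 77.49181365966797), 76.34033966064453)
[[np.float64(538.5), np.float64(-188.9)], [np.float64(540.2), np.float64(-169.8)], [np.float64(648.2), np.float64(-173.2)], [np.float64(666.7), np.float64(347.4)], [np.float64(681.1), np.float64(345.3)], [np.float64(666.1), np.float64(-190.9)]]
rail ang -0.035520973143137846 520.9286035533083
```

```bash
cat >> h.py <<'E'
from scipy.spatial.transform import Rotation as Ro
C=np.array([648.,-173.]);U=np.array([.0355,.99937]);N=np.array([.99937,-.0355])
def tos(p): d=np.array(p[:2])-C; return (d@N).round(1),(d@U).round(1)
def plan(xs,ys,z,closing):
    "increment to a stop-frame target; closing='y' or 'x' (stop axis of finger line)"
    s=arm.read_state();p=np.array(s['tcp_pos']);R=Ro.from_quat(s['eef_rot']).as_matrix()
    w=C+xs*N+ys*U; d=R.T@(np.array([*w,z])-p)/10
    a=U if closing=='y' else N
    v=R.T@np.array([*a,0]); th=np.arctan2(-v[0],v[1]); th=(th+np.pi/2)%np.pi-np.pi/2
    print('t',s['time'],'stop xy',tos(p),'z',p[2].round(1),'F',np.round(s['ft_force'],1),'w',round(s['gripper_width'],1),'inc',d.round(2),'turn',th.round(3),'j6',s['joint_pos'][5].round(2))
E
python3 -c "
from h import *
plan(-200,109,150,'y')"
```

```text
t 0.8 stop xy (np.float64(-444.0), np.float64(685.3)) z 199.2 F [ 0.4 -0.3  1.1] w 85.5 inc [-43.74 -44.77   4.92] turn -0.373 j6 -0.15
```

Request:
send_rows(
  increments="-43.7 -44.8 4 -0.373;-43.7 -44.8 4 -0.373;-43.7 -44.8 4 -0.373;-43.7 -44.8 4 -0.373;-43.7 -44.8 4 -0.373;-43.7 -44.8 4 -0.373;-43.7 -44.8 4 -0.373;-43.7 -44.8 4 -0.373;-43.7 -44.8 4 -0.373;-43.7 -44.8 4 -0.373;-43.7 -44.8 4 -0.373;-43.7 -44.8 4 -0.373",
  claw=0,
)

```text
time: 1.8
tcp_pos: [404.8, 64.7, 168.0]
eef_rot: [0.018, 1.0, 0.0, 0.001]
ft_force: [1.6, 0.5, 0.5]
gripper_width: 43.2
finger_force: 0.0
```

```bash
python3 -c "
from h import *
plan(-200,109,12,'y')"
```

```text
t 1.8 stop xy (np.float64(-251.5), np.float64(228.9)) z 168.0 F [1.6 0.5 0.5] w 43.2 inc [ -5.13 -11.99  15.61] turn -0.0 j6 -1.59
```

Request:
send_rows(
  increments="-5.1 -12 0 0;-5.1 -12 0 0;-5.1 -12 0 0;-5.1 -12 0 0;-5.1 -12 4 0;-5.1 -12 8 0;-5.1 -12 11 0;-5.1 -12 13 0;-5.1 -12 14 0;-5.1 -12 14 0",
)

```text
time: 2.63
tcp_pos: [448.6, -54.1, 25.5]
eef_rot: [0.018, 1.0, 0.001, -0.003]
ft_force: [-0.8, -0.1, -0.4]
gripper_width: 42.5
finger_force: 0.0
```

Run:
```python
from h import *
plan(-200,109,12,'y')
w=arm.read_camera('side'); cv2.imwrite('pics/w1.png',w[...,::-1])
```

```text
t 2.6333 stop xy (np.float64(-203.5), np.float64(111.8)) z 25.5 F [-0.8 -0.1 -0.4] w 42.5 inc [-0.35 -0.28  1.34] turn -0.0 j6 -1.85
```

View pics/w1.png

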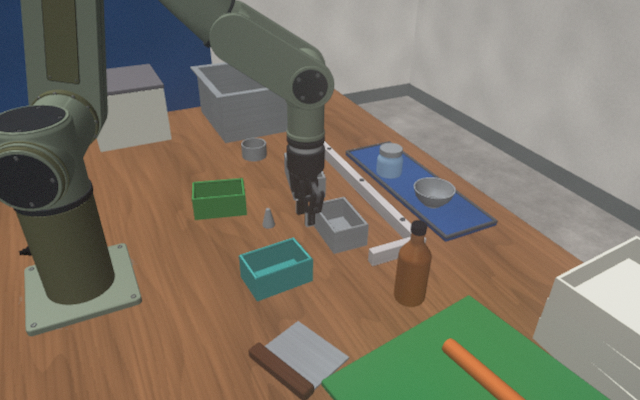

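Fingers (≈312,215) stand behind the short tin, clear of nozzle and teal tin. Push to the rail.

Request:
send_rows(
  increments="-0.3 -0.2 1.3 0;-1 -0.2 1.3 0;-1.8 -0.2 1.3 0;-2.3 -0.2 1.3 0;-2.8 -0.2 1.3 0;-3.3 -0.2 1.3 0;-3.8 -0.2 1.3 0;-4.3 -0.2 1.3 0;-4.8 -0.2 1.3 0;-5.3 -0.2 1.3 0;-5.8 -0.2 1.3 0;-6.3 -0.2 1.3 0",
)

```text
time: 3.68
tcp_pos: [514.2, -59.3, 14.6]
eef_rot: [0.018, 1.0, 0.0, -0.0]
ft_force: [-1.6, -0.7, 1.7]
gripper_width: 42.8
finger_force: 1.1
```

Request:
send_rows(
  increments="-0.5 0 0 0;-1 0 0 0;-1.5 0 0 0;-2 0 0 0;-2.5 0 0 0;-3 0 0 0;-3.4 0 0 0;-3.8 0 0 0;-4.1 0 0 0;-4.1 0 0 0",
)

```text
time: 4.52
tcp_pos: [556.0, -60.9, 14.8]
eef_rot: [0.018, 1.0, -0.0, 0.001]
ft_force: [0.1, -0.2, -0.7]
gripper_width: 42.4
finger_force: 0.0
```

```bash
python3 -c "
from h import *
plan(-91,109,12,'y')"
```

```text
t 4.5167 stop xy (np.float64(-96.0), np.float64(108.8)) z 14.8 F [ 0.1 -0.2 -0.7] w 42.4 inc [-0.5   0.02  0.28] turn -0.0 j6 -1.8
```

Creep in until the force rises.

Request:
send_rows(
  increments="-0.15 0 0 0;-0.3 0 0 0;-0.45 0 0 0;-0.6 0 0 0;-0.6 0 0 0",
)

```text
time: 4.93
tcp_pos: [559.2, -61.0, 14.4]
eef_rot: [0.018, 1.0, -0.0, -0.002]
ft_force: [-6.2, -1.5, 4.8]
gripper_width: 43.0
finger_force: 2.8
```

Request:
send_rows(
  increments="-0.2 0 0 0;-0.3 0 0 0;-0.3 0 0 0",
)

```text
time: 5.18
tcp_pos: [559.2, -60.9, 13.9]
eef_rot: [0.017, 1.0, 0.0, -0.005]
ft_force: [-11.9, -0.7, 8.5]
gripper_width: 42.8
finger_force: 5.8
```

```bash
python3 -c "
from h import *
plan(-145,109,90,'x')
"
```

```text
t 5.1833 stop xy (np.float64(-92.7), np.float64(108.9)) z 13.9 F [-11.9  -0.7   8.5] w 42.8 inc [ 5.3   0.02 -7.55] turn -1.57 j6 -1.8
```

Request:
send_rows(
  increments="1.5 0 0 0;3 0 -1 0;3 0 -4 0.1;3 2 -8 0.22;1 5 -8 0.34;-2 8 -8 0.46;-4.2 9.1 -8 0.58;-4.2 9.1 -8 0.7;-4.2 9.1 -8 0.82;-4.2 9.1 -8 0.94;-4.2 9.1 -8 1.06;-4.2 9.1 -8 1.18",
)

```text
time: 6.18
tcp_pos: [610.0, 28.6, 94.8]
eef_rot: [0.573, 0.819, 0.001, 0.001]
ft_force: [-0.0, -0.3, -0.1]
gripper_width: 42.8
finger_force: 0.0
```

```bash
python3 -c "
from h import *
plan(-46,200,12,'x')
"
```

```text
t 6.1833 stop xy (np.float64(-45.2), np.float64(200.1)) z 94.8 F [-0.  -0.3 -0.1] w 42.8 inc [ 0.02 -0.1   8.28] turn 0.385 j6 -0.44
```

Request:
send_rows(
  increments="0 -0.1 0 0.12;0 -0.1 0 0.24;0 -0.1 0 0.36;0 -0.1 0 0.385;0 -0.1 0 0.385;0 -0.1 3 0.385;0 -0.1 6 0.385;0 -0.1 7.5 0.385;0 -0.1 8 0.385;0 -0.1 8 0.385",
)

```text
time: 7.02
tcp_pos: [606.7, 28.2, 12.8]
eef_rot: [0.717, 0.697, -0.001, -0.001]
ft_force: [0.5, 0.3, 0.1]
gripper_width: 42.8
finger_force: 0.0
```

```bash
python3 -c "
from h import *
plan(-46,131,12,'x')
c=arm.read_camera('scene')[130:280,220:460]
cv2.imwrite('pics/c2.png',cv2.resize(c,None,fx=3,fy=3,interpolation=2)[...,::-1])
"
```

```text
t 7.0167 stop xy (np.float64(-48.4), np.float64(199.6)) z 12.8 F [0.5 0.3 0.1] w 42.8 inc [-6.86  0.19  0.08] turn 0.007 j6 -0.07
```

View pics/c2.png

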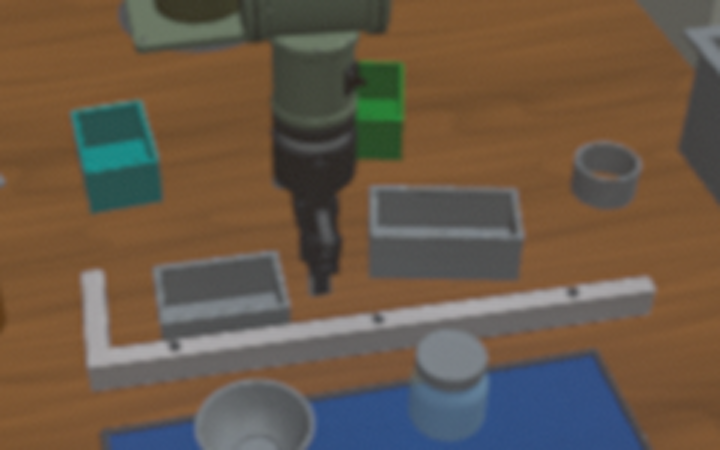

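The short tin lies flush on the rail (225,295) and the fingers (320,285) stand in the gap. Push it to the end stop.

Request:
send_rows(
  increments="-0.7 0 0 0;-1.4 0 0 0;-1.9 0 0 0;-2.4 0 0 0;-2.9 0 0 0;-3.4 0 0 0;-3.9 0 0 0;-4.4 0 0 0;-4.9 0 0 0;-5.4 0 0 0;-5.8 0 0 0;-6.2 0 0 0",
)

```text
time: 8.07
tcp_pos: [606.2, -34.4, 14.6]
eef_rot: [0.718, 0.696, -0.0, -0.0]
ft_force: [-1.3, 2.1, 2.5]
gripper_width: 42.6
finger_force: 1.1
```

Request:
send_rows(
  increments="-0.3 0 0 0;-0.6 0 0 0;-0.8 0 0 0;-1 0 0 0;-1 0 0 0",
)

```text
time: 8.48
tcp_pos: [605.9, -41.8, 14.6]
eef_rot: [0.718, 0.696, 0.001, -0.002]
ft_force: [1.1, 6.5, 2.7]
gripper_width: 42.5
finger_force: 3.8
```

```bash
python3 -c "
from h import *
plan(-46,131,12,'x')
"
```

```text
t 8.4833 stop xy (np.float64(-46.8), np.float64(129.6)) z 14.6 F [1.1 6.5 2.7] w 42.5 inc [0.14 0.08 0.26] turn 0.005 j6 -0.19
```

Request:
send_rows(
  increments="-0.3 0 0 0;-0.3 0 0 0",
)

```text
time: 8.65
tcp_pos: [605.8, -41.8, 14.6]
eef_rot: [0.718, 0.696, 0.003, -0.003]
ft_force: [0.1, 14.7, 2.5]
gripper_width: 42.6
finger_force: 7.5
```

Request:
send_rows(
  increments="2 0 0 0;3 0 -3 0;3 0 -6 0;3 0 -9 0;7 -3 -9 -0.12;11 -6 -9 -0.24;15 -9 -9 -0.36;18 -12 -9 -0.48;22 -15.3 -9 -0.6;22 -15.3 -9 -0.72;22 -15.3 -9 -0.84;22 -15.3 -9 -0.96",
)

```text
time: 9.65
tcp_pos: [457.7, 178.6, 104.3]
eef_rot: [0.31, 0.951, -0.001, -0.0]
ft_force: [-0.2, -0.6, 0.9]
gripper_width: 42.5
finger_force: 0.0
```

```bash
python3 -c "
from h import *
plan(-200,343,12,'y')
"
```

```text
t 9.65 stop xy (np.float64(-202.7), np.float64(344.6)) z 104.3 F [-0.2 -0.6  0.9] w 42.5 inc [-0.31  0.03  9.23] turn -0.595 j6 -0.74
```

Request:
send_rows(
  increments="0 0 0 -0.12;0 0 0 -0.24;0 0 0 -0.36;0 0 0 -0.48;0 0 0 -0.595;0 0 1 -0.595;0 0 4 -0.595;0 0 7 -0.595;0 0 8.8 -0.595;0 0 9.2 -0.595;0 0 9.2 -0.595",
)

```text
time: 10.57
tcp_pos: [457.5, 176.8, 10.5]
eef_rot: [0.024, 1.0, -0.001, -0.002]
ft_force: [-0.1, -0.1, 0.1]
gripper_width: 42.6
finger_force: 0.0
```

```bash
python3 -c "
from h import *
plan(-93,343,12,'y')
c=arm.read_camera('scene')[130:280,220:460]
cv2.imwrite('pics/c3.png',cv2.resize(c,None,fx=3,fy=3,interpolation=2)[...,::-1])
"
```

```text
t 10.5667 stop xy (np.float64(-202.8), np.float64(342.8)) z 10.5 F [-0.1 -0.1  0.1] w 42.6 inc [-10.98   0.15  -0.2 ] turn -0.012 j6 -1.33
```

View pics/c3.png

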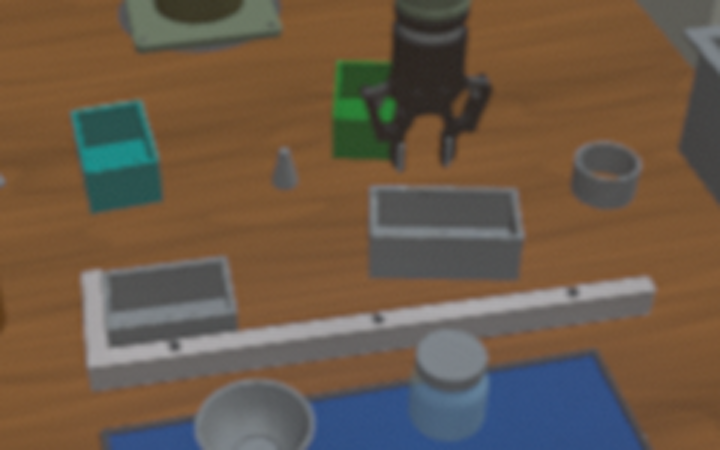

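Short tin sits in the corner (165,305); fingers (425,155) stand behind the long tin, centred. Push the long tin to the rail.

Request:
send_rows(
  increments="-0.7 0.2 0 -0.012;-1.4 0.2 0 -0.012;-1.9 0.2 0 -0.012;-2.4 0.2 0 -0.012;-2.9 0.2 0 -0.012;-3.4 0.2 0 -0.012;-3.9 0.2 0 -0.012;-4.4 0.2 0 -0.012;-4.9 0.2 0 -0.012;-5.4 0.2 0 -0.012;-5.9 0.2 0 -0.012;-6.4 0.2 0 -0.012",
)

```text
time: 11.62
tcp_pos: [524.0, 176.5, 12.5]
eef_rot: [0.017, 1.0, -0.0, -0.0]
ft_force: [-1.4, -1.3, -0.8]
gripper_width: 42.8
finger_force: 0.7
```

Request:
send_rows(
  increments="-0.5 0 0 0;-1 0 0 0;-1.5 0 0 0;-2 0 0 0;-2.5 0 0 0;-3 0 0 0;-3.5 0 0 0;-4 0 0 0;-4.4 0 0 0;-4.7 0 0 0;-4.9 0 0 0;-4.9 0 0 0",
)

```text
time: 12.62
tcp_pos: [565.9, 175.2, 11.8]
eef_rot: [0.016, 1.0, -0.0, -0.008]
ft_force: [-15.8, 0.4, 11.3]
gripper_width: 43.0
finger_force: 8.0
```

```bash
python3 -c "
from h import *
plan(-93,343,12,'y')
"
```

```text
t 12.6167 stop xy (np.float64(-94.4), np.float64(345.1)) z 11.8 F [-15.8   0.4  11.3] w 43.0 inc [-0.14 -0.21 -0.02] turn 0.003 j6 -1.39
```

Request:
send_rows(
  increments="1.5 0 0 0;3 0 -1 0;3 0 -4 0.1;3 2 -8 0.22;1 5 -8 0.34;-2 8 -8 0.46;-4.1 11 -8 0.58;-4.1 11.7 -8 0.7;-4.1 11.7 -8 0.82;-4.1 11.7 -8 0.94;-4.1 11.7 -8 1.06;-4.1 11.7 -8 1.18",
)

```text
time: 13.62
tcp_pos: [618.5, 290.9, 93.0]
eef_rot: [0.573, 0.82, 0.001, 0.001]
ft_force: [0.3, -0.5, -0.5]
gripper_width: 42.6
finger_force: 0.0
```

```bash
python3 -c "
from h import *
plan(-48,462,12,'x')
"
```

```text
t 13.6167 stop xy (np.float64(-45.9), np.float64(462.6)) z 93.0 F [ 0.3 -0.5 -0.5] w 42.6 inc [ 0.03 -0.23  8.1 ] turn 0.387 j6 -0.04
```

Request:
send_rows(
  increments="0 -0.2 0 0.12;0 -0.2 0 0.24;0 -0.2 0 0.36;0 -0.2 0 0.387;0 -0.2 0 0.387",
)

```text
time: 14.03
tcp_pos: [616.6, 290.0, 93.1]
eef_rot: [0.718, 0.696, 0.001, 0.0]
ft_force: [0.6, -0.2, -0.3]
gripper_width: 42.8
finger_force: 0.0
```

```bash
python3 -c "
from h import *
plan(-48,462,12,'x')
c=arm.read_camera('scene')[130:280,220:460]
cv2.imwrite('pics/c4.png',cv2.resize(c,None,fx=3,fy=3,interpolation=2)[...,::-1])
"
```

```text
t 14.0333 stop xy (np.float64(-47.8), np.float64(461.6)) z 93.1 F [ 0.6 -0.2 -0.3] w 42.8 inc [ 0.04 -0.03  8.11] turn 0.005 j6 0.34
```

View pics/c4.png

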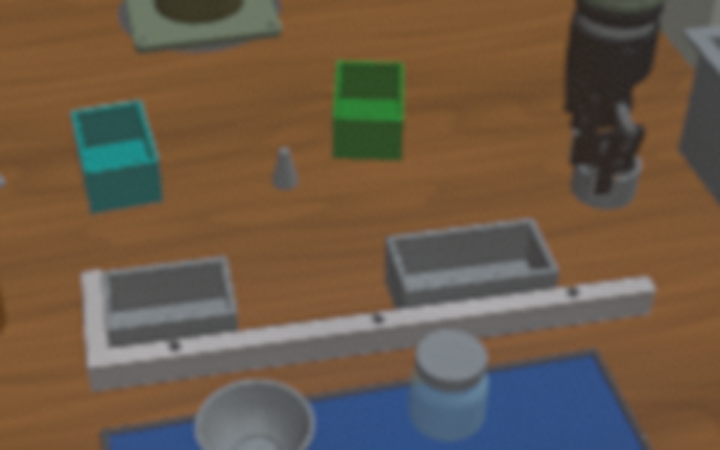

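```bash
python3 -c "
from h import *
for p in [(555,265),(534,221),(387,238),(400,282)]: print(tos(bp('scene',(220+p[0]/3,130+p[1]/3),55)))
"
```

```text
(np.float64(-10.5), np.float64(428.4))
(np.float64(-76.8), np.float64(429.3))
(np.float64(-78.6), np.float64(280.1))
(np.float64(-14.5), np.float64(277.9))
```

The long tin is flush on the rail (470,265 in the crop), its left end at stop y≈429; fingers will land at y≈451, clear of the tin and cutter. Descend and push.

Request:
send_rows(
  increments="0 0 3 0;0 0 6 0;0 0 7.6 0;0 0 8 0;0 0 8 0;-0.6 0 8 0;-1.2 0 8 0;-1.7 0 8 0;-2.3 0 8 0;-2.9 0 8 0;-3.5 0 8 0;-4.1 0 8 0",
)

```text
time: 15.08
tcp_pos: [615.2, 248.8, 13.8]
eef_rot: [0.718, 0.696, 0.001, 0.0]
ft_force: [0.5, 3.5, 2.0]
gripper_width: 42.5
finger_force: 1.2
```

Request:
send_rows(
  increments="-0.6 0 0 0;-1.2 0 0 0;-1.8 0 0 0;-2.4 0 0 0;-3 0 0 0;-3.6 0 0 0;-4.2 0 0 0;-4.8 0 0 0;-5.4 0 0 0;-6 0 0 0;-6.6 0 0 0;-7.2 0 0 0",
)

```text
time: 16.08
tcp_pos: [612.1, 176.2, 12.6]
eef_rot: [0.718, 0.696, -0.0, -0.0]
ft_force: [-0.6, 2.5, 1.4]
gripper_width: 42.9
finger_force: 1.1
```

```bash
python3 -c "
from h import *
plan(-48,280,12,'x')
"
```

```text
t 16.0833 stop xy (np.float64(-48.3), np.float64(347.7)) z 12.6 F [-0.6  2.5  1.4] w 42.9 inc [-6.77 -0.01  0.06] turn 0.005 j6 0.17
```

Request:
send_rows(
  increments="-0.6 0 0 0;-1.2 0 0 0;-1.8 0 0 0;-2.4 0 0 0;-3 0 0 0;-3.6 0 0 0;-4.2 0 0 0;-4.8 0 0 0;-5.3 0 0 0;-5.7 0 0 0;-6 0 0 0;-6.3 0 0 0",
)

```text
time: 17.08
tcp_pos: [610.2, 113.6, 12.6]
eef_rot: [0.718, 0.696, -0.0, -0.0]
ft_force: [-0.0, 1.2, 0.9]
gripper_width: 42.7
finger_force: 1.0
```

Request:
send_rows(
  increments="-0.3 0 0 0;-0.6 0 0 0;-0.8 0 0 0;-1 0 0 0;-1 0 0 0",
)

```text
time: 17.5
tcp_pos: [610.0, 108.2, 12.7]
eef_rot: [0.718, 0.696, 0.003, -0.002]
ft_force: [0.8, 12.8, -0.0]
gripper_width: 42.4
finger_force: 6.5
```

```bash
python3 -c "
from h import *
plan(-105,195,12,'y')
"
```

```text
t 17.5 stop xy (np.float64(-47.9), np.float64(279.7)) z 12.7 F [ 0.8 12.8 -0. ] w 42.4 inc [-8.44 -5.75  0.  ] turn -1.566 j6 0.06
```

The row closed exactly where predicted (279.7, 12.8 N). Retract and check.

Request:
send_rows(
  increments="2 0 0 0;4 0 0 0;4 0 -3 0;4 0 -6 0;6 -3 -10 0;8 -6 -12 0;10 -10 -12 0;12 -14 -12 0;14 -18 -12 0;14 -20 -12 0;14 -20 -12 0;14 -20 -12 0",
)

```text
time: 18.5
tcp_pos: [412.3, 249.7, 132.3]
eef_rot: [0.717, 0.697, -0.001, 0.0]
ft_force: [1.9, -0.3, 0.9]
gripper_width: 42.5
finger_force: 0.0
```

```bash
python3 -c "
from h import *
plan(-105,195,12,'y')
c=arm.read_camera('scene')[160:280,230:450]
cv2.imwrite('pics/c5.png',cv2.resize(c,None,fx=3.6,fy=3.6,interpolation=2)[...,::-1])
c=arm.read_camera('side')[120:270,230:450]
cv2.imwrite('pics/c6.png',cv2.resize(c,None,fx=3.6,fy=3.6,interpolation=2)[...,::-1])
"
```

```text
t 18.5 stop xy (np.float64(-250.5), np.float64(414.0)) z 132.3 F [ 1.9 -0.3  0.9] w 42.5 inc [-22.01  14.37  12.05] turn -1.562 j6 0.39
```

View pics/c5.png

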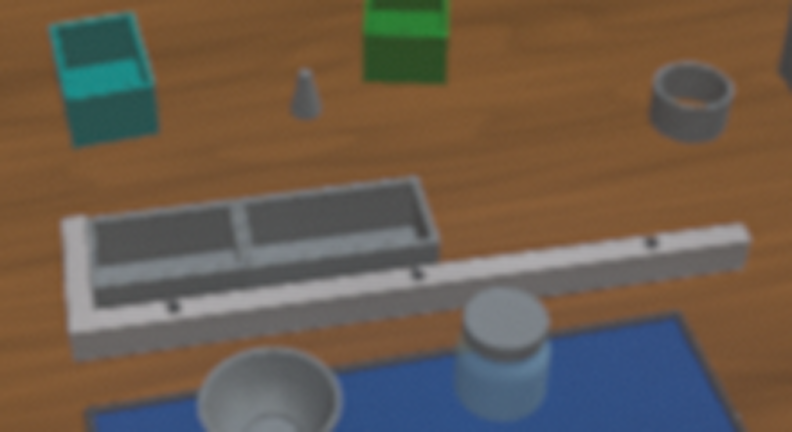

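View pics/c6.png

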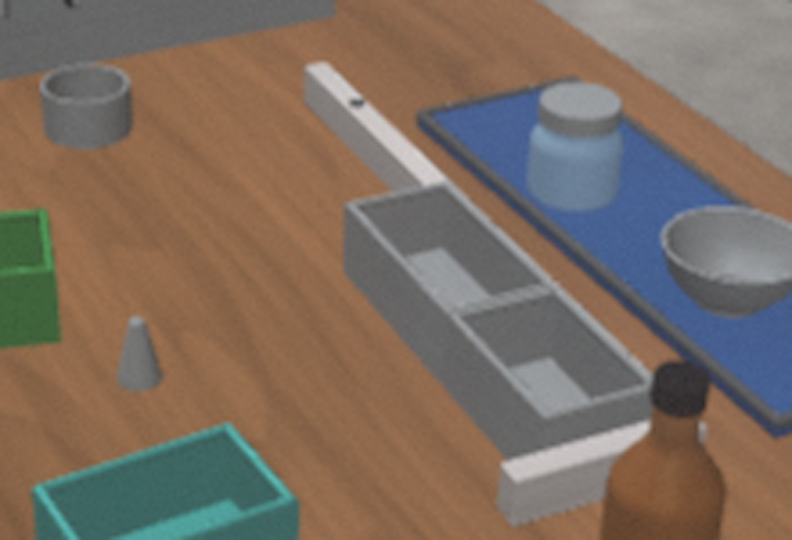

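```bash
python3 -c "
from h import *
for p in [(92,220),(232,204),(245,203),(418,179),(437,241),(255,267),(95,286)]: print(tos(bp('scene',(230+p[0]/3.6,160+p[1]/3.6),55)))
for p in [(346,205),(455,312),(441,184),(552,290),(652,382),(550,415)]: print('side',tos(bp('side',(230+p[0]/3.6,120+p[1]/3.6),55)))
"
```

```text
(np.float64(-77.8), np.float64(6.6))
(np.float64(-76.1), np.float64(118.3))
(np.float64(-75.4), np.float64(128.7))
(np.float64(-78.5), np.float64(271.4))
(np.float64(-3.7), np.float64(269.7))
(np.float64(-1.1), np.float64(126.6))
(np.float64(-2.9), np.float64(5.1))
side (np.float64(-81.7), np.float64(266.3))
side (np.float64(-75.4), np.float64(118.8))
side (np.float64(-8.4), np.float64(267.1))
side (np.float64(-6.8), np.float64(117.1))
side (np.float64(-3.5), np.float64(6.1))
side (np.float64(-75.5), np.float64(1.6))
```

Both tins look square, but the long tin's left end may stand 3–5 mm off the rail. A gentle nudge will settle it.

Request:
send_rows(
  increments="-4 2 0 -0.12;-8 4 0 -0.24;-12 6 0 -0.36;-16 8 0 -0.48;-20 10 0 -0.6;-20.5 11 0 -0.72;-20.5 11 0 -0.84;-20.5 11 0 -0.96;-20.5 11 0 -1.08;-20.5 11 0 -1.2;-20.5 11 0 -1.32;-20.5 11 0 -1.44",
)

```text
time: 19.6
tcp_pos: [519.8, 39.6, 132.7]
eef_rot: [0.091, 0.996, -0.0, 0.0]
ft_force: [-0.4, 0.7, -0.2]
gripper_width: 42.5
finger_force: 0.0
```

Request:
send_rows(
  increments="0 0 0 -0.122;0 0 0 -0.122;0 0 4 -0.122;0 0 8 -0.122;0 0 11 -0.122;0 0 12 -0.122;0 0 12 -0.122",
)

```text
time: 20.18
tcp_pos: [515.6, 41.0, 9.5]
eef_rot: [0.033, 0.999, 0.0, -0.004]
ft_force: [-0.5, 0.0, 0.4]
gripper_width: 43.0
finger_force: 0.0
```

```bash
python3 -c "
from h import *
plan(-95,209,12,'y')
"
```

```text
t 20.1833 stop xy (np.float64(-139.9), np.float64(209.2)) z 9.5 F [-0.5  0.   0.4] w 43.0 inc [-4.49  0.12 -0.28] turn -0.031 j6 -1.59
```

Request:
send_rows(
  increments="-0.5 0 -0.3 -0.031;-1.2 0 -0.3 -0.031;-1.9 0 -0.3 -0.031;-2.6 0.1 -0.3 -0.031;-3.3 0.1 -0.3 -0.031;-3.8 0.1 -0.3 -0.031;-4.2 0.1 -0.3 -0.031;-4.5 0.1 -0.3 -0.031;-4.8 0.1 -0.3 -0.031;-5 0.1 -0.3 -0.031;-5.2 0.1 -0.3 -0.031;-5.2 0.1 -0.3 -0.031",
)

```text
time: 21.18
tcp_pos: [561.8, 40.0, 13.9]
eef_rot: [0.016, 1.0, 0.0, -0.009]
ft_force: [-15.1, -0.4, 11.9]
gripper_width: 42.8
finger_force: 8.1
```

```bash
python3 -c "
from h import *
plan(-130,60,60,'y')
"
```

```text
t 21.1833 stop xy (np.float64(-93.7), np.float64(209.8)) z 13.9 F [-15.1  -0.4  11.9] w 42.8 inc [  3.77 -14.96  -4.54] turn 0.004 j6 -1.62
```

Request:
send_rows(
  increments="2 0 0 0;3.5 0 0 0;3.5 -4 0 0;3.5 -8 0 0;3.5 -12 0 0;3.5 -14.8 0 0;3.5 -14.8 0 0;2 -14.8 0 0;1 -14.8 0 0;0.5 -14.8 0 0;0.2 -14.8 0 0;0 -14.8 0 0",
)

```text
time: 22.18
tcp_pos: [557.7, -107.8, 14.3]
eef_rot: [0.015, 1.0, 0.0, -0.009]
ft_force: [-21.3, -2.2, 16.8]
gripper_width: 42.7
finger_force: 10.3
```

```bash
python3 -c "
from h import *
plan(-92,60,12,'y')
"
```

```text
t 22.1833 stop xy (np.float64(-92.6), np.float64(62.0)) z 14.3 F [-21.3  -2.2  16.8] w 42.7 inc [-0.06 -0.2   0.23] turn 0.005 j6 -1.88
```

Request:
send_rows(
  increments="2 0 0 0;4 0 0 0;5 0 -3 0;5 0 -7 0;6 2 -11 0;8 6 -14 0;10 10 -14 0;12 14 -14 0;14 18 -14 0;15 22 -14 0;15 26 -14 0;15 30 -14 0",
)

```text
time: 23.18
tcp_pos: [423.3, 180.5, 155.8]
eef_rot: [0.016, 1.0, 0.0, 0.0]
ft_force: [-0.2, -0.5, 0.3]
gripper_width: 42.9
finger_force: 0.0
```

```bash
python3 -c "
from h import *
plan(-92,60,12,'y')
a=arm.read_camera('scene')[160:280,230:450]
b=arm.read_camera('side')[120:250,270:430]
z=[cv2.resize(a,(660,360),interpolation=2),cv2.resize(b,(640,520),interpolation=2)]
z=[cv2.resize(a,(396,216),interpolation=2),cv2.resize(b,(640,520),interpolation=2)[140:520]]
o=np.zeros((596,640,3),np.uint8);o[:216,:396]=z[0];o[216:]=z[1]
cv2.imwrite('pics/c7.png',o[...,::-1])
"
```

```text
t 23.1833 stop xy (np.float64(-237.1), np.float64(345.3)) z 155.8 F [-0.2 -0.5  0.3] w 42.9 inc [-14.41 -28.58  14.38] turn 0.003 j6 -1.32
```

View pics/c7.png

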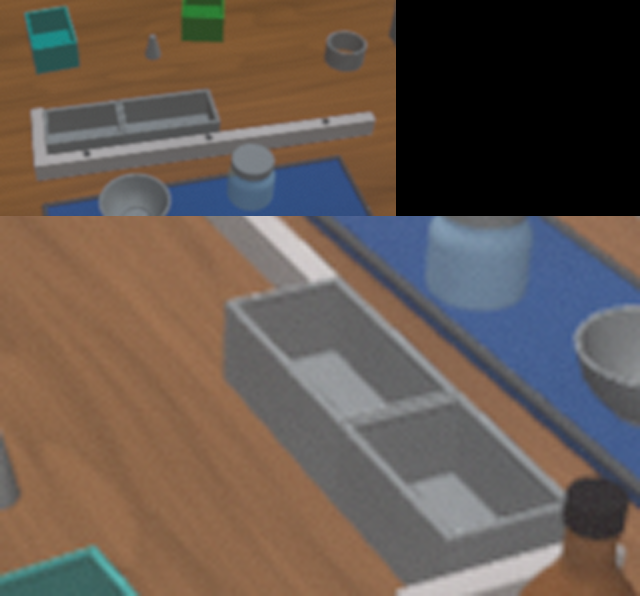

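The tins are flush, closed up at the joint (400,408) and against the end stop; the bystanders in view (nozzle, cutter, jar, bowl) stand where they were, and the arm is clear. Handing in.

```bash
python3 -c "
from rig import arm
print(arm.sign_off())"
```

```text
the job is handed in; nothing more can be done
None
```

The job is handed in at about 23 s: both tins are in a closed row along the back rail, the short tin against the end stop and the long tin against it, and no bystander was touched; the sign-off returned no verdict.

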